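# Snap the ink-cap holder onto the drying hook

### The job

Pick up the cleaned ink-cap holder from the paper towel, push its eye against the sprung gate of the red snap hook on the drying stand until the eye has passed inside and the gate has snapped shut behind it, then let go so that the holder hangs still from the hook. Push gently: never overload the hook's spring buffer, touch the stand and hook only with the holder and not with the gripper, and leave everything else on the table where it stands.

Things in the scene. Friction and masses are not known exactly. Their poses are not given: they have to be found in the camera images.
- holder: the ink-cap holder, 120 g, loose, lying flat on the paper towel: a blue handle (60 long x 14 wide x 20 high) with a steel plate (60 x 46 x 4, three holes for ink caps, its outer edge 88 mm from the origin) at one end and a round steel eye at the other. Origin: centre of the handle's underside; x runs along the handle towards the eye, z up. Grip the handle across y.
- eye (a point): centre of the holder's eye, 75 mm from the body's origin along x and 10 mm above its underside; the eye is a ring of 5.5 mm round steel bar, 24.5 mm inside and 35.5 mm outside, lying in the holder's x-y plane (hole axis z). Axes as holder.
- stand: the fixed drying stand that carries the red snap hook; origin on the table; x points horizontally into the hook (the way the eye is pushed), y left, z up. Base plate 12 mm thick, x from 10 to 125, y from -38 to 88 mm. A rubber bumper bar (12 mm thick, 72 mm wide, x 52, 85 mm high) on two wires stands on it, so that a holder let go level in the hook swings down against it and settles in a few seconds.
- post_top (a point): top of the stand's post (14 mm thick, 232 mm high). From it an arm runs sideways to a black collar, 26 mm thick, centred 65 mm to the right of it (x 58 to 98, y 0, height 230 mm in the stand's frame), from which the hook reaches back towards -x.
- hook_mark (a point): nominal place of the hook's front bar, 205 mm above the stand's origin, axes as the stand's. Fixed to the stand, NOT to the hook: the hook's stem is clamped in the collar so that the whole hook, gate included, stands anywhere from 20 mm nearer (-x) to 20 mm farther (+x) than the marks, and this shift is not measured: find it by touch or sight. The shift is only along x.
- bend_mark (a point): nominal inside floor of the hook's round bottom bend (12 mm beyond and 8 mm below hook_mark; same shift). The hook is red 8 mm round bar in the stand's x-z plane: front bar at x 0 from hook_mark with a nose ending 10 mm above it, back bar at x 24 mm, 16 mm free between them, top bend 68 mm above hook_mark.
- hinge_mark (a point): nominal place of the gate's hinge (50 mm above hook_mark; same shift). The gate, a 5 mm steel bar, stands closed straight down from it to the nose. Push with the far bar of the level eye about 22 mm above hook_mark; at the gate's stop that bar is just (about 3 mm) clear behind the nose; lowered 20 to 25 mm it passes below the gate's end into the bend and the gate shuts through the eye.
- gate (a joint): gate angle in rad: 0 closed; it swings inwards (+x) only, to a stop at 0.51, and a spring shuts it. Pushed 28 mm below its hinge it gives way at about 1 N rising to about 4 N, then meets the stop, and the force rises steeply.
- buffer (a joint): compression in m of the hook's spring buffer in the collar, 0 at rest, along the stand's x: it starts to give at 5 N of push and takes 3 N more per mm; overloaded beyond 2.5 mm (about 12 N).
- cap0: bystander, loose: small black ink cap with a white rim, 22 mm across, 16 mm high; origin at the centre of its underside
- cap1: bystander, loose: small black ink cap with a white rim, 22 mm across, 16 mm high; origin at the centre of its underside
- cap2: bystander, loose: small black ink cap with a white rim, 22 mm across, 16 mm high; origin at the centre of its underside
- cup: bystander, loose: open white cup, 72 mm across, 85 mm high; origin at the centre of its underside
- ink: bystander, loose: black ink bottle with red cap, 40 mm across, 110 mm high; origin at the centre of its underside
- rinse: bystander, loose: clear rinse bottle, 60 mm across, 160 mm high; origin at the centre of its underside
- machine: bystander, loose: tattoo machine wrapped in black, lying, 155 x 34 x 30 mm; origin at the centre of its underside

How it is judged:
By the outcome, as a careful person would: the job done as asked, in the order asked, and still so for the second after the job is handed in, with the robot touching nothing.
It also fails if it takes over 72 s, if anything falls off the work surface, if the arm or the gripper's body presses on something with over 40 N, if the wrist force passes 120 N, or if a joint passes its speed limit or range.

### The arm

A 6-joint arm with a two-finger parallel gripper is mounted at the origin on the work surface. World frame = base frame: x ahead of the robot, y to its left, z up, the work surface at z = 0. Lengths are in m, angles in rad, forces in N, time in s.
With the tool pointing down it reaches from about 0.375 to 0.925 m from the base axis. Payload 5.7 kg.
Tool frame: the origin (TCP) lies at the very end of the fingers, on their centre line; the grasp point (between the pads) lies 19 mm behind it; z points along the fingers, y is the line along which they close (so a half turn about z gives the same grasp; the last joint's range is limited). The gripper opens to 88 mm and grips with 3 to 60 N. Pads are 20 mm wide; open, the fingers measure 115 mm over their backs; the gripper's body (75 mm by 178 mm) begins 61 mm behind the grasp point.
Start: joints at [1.208, 0.359, 1.51, -0, 1.272, -0.115], TCP at [0.147, 0.582, 0.223] pointing down, gripper open.
Joint ranges: [-2.97, 2.97], [-1.01, 2.36], [0.21, 2.38], [-0.96, 4.11], [0.2, 2.71], [-2.98, 2.98]. Speed limits (rad/s): [2.39, 2.39, 3.14, 3.14, 3.14, 3.14].

### API

Orientations are given as a rotation vector (axis times angle).
In Python, from bench import * gives the robot as it stands. The module is installed in compiled form; this text tells all that it offers. Calls block until the motion is done:
- move_ptp(position, orientation): joint-space move of the TCP to a pose.
- line_to(position, frame=None, velocity=0.15, threshold=None): straight line of the TCP; frame=None keeps the orientation; velocity is the mean speed in m/s. With threshold (N) it stops when the force on the tool has changed by that much, and returns True; else False.
- set_joints(angles): joint-space move.
- grip(opening): finger opening in m; the grip force is fixed at half the most; returns when the fingers have stopped.
- pause(seconds).
- solve_ik(position, orientation): joint angles nearest the present ones, or None.
- capture(name): name is "scene" or "top" or "wrist"; returns (picture, depth): 400x640x3 uint8, red, green, blue; 400x640 float32, m along the optical axis (not along the pixel's ray), 0 where there is no reading.
- calibration(name): a dict with "fx", "fy", "cx", "cy" (pixels), "D" ([k1, k2, p1, p2, k3] as OpenCV has them; the pictures are not rectified), "world_from_camera" (4x4, takes a point from camera to world coordinates); the wrist camera has in their place "T_tool_cam" (4x4, takes a point from camera to tool coordinates, whose origin is the TCP and whose axes are the flange's). Camera axes: x right, y up, looking along -z (the intrinsics and any distortion apply to the point x, -y, -z); pixel columns grow to the right and rows downward; lengths in m; the calibration is good to about 2 mm. A picture is of the moment at which its call begins: read the wrist's pose just before it. calibration takes no time and is no camera call.
A pose or a line that the arm cannot do raises MotionError and nothing moves.
- close_job(): hands the job in; it is judged then, once.
Readings, each from a call of its own:
- get_clock(): time.
- get_qpos(): joint angles.
- get_qvel(): joint speeds.
- get_tau(): joint torques, N m.
- get_tcp_pos(): TCP position.
- get_eef_rot(): TCP orientation.
- get_force(): force on the tool from outside, world axes, zero at the start.
- get_moment(): the same for the moment, N m.
- get_width(): finger opening in m.
- get_grasp_force(): force on a finger pad.
Only numpy, scipy, OpenCV 4.12 (cv2) and the standard library are available. Lean on these libraries where they do the work, as an engineer would, in place of code of your own. Each camera call takes 0.05 s, during which the arm holds its last target. There are 200 camera calls.

## Working session

There is one attempt and no reset: what is moved stays moved. The work goes in short steps, each a Python script; the robot and the scene stay as the last script left them, time stands still between calls to the robot, and variables do not carry over. Pictures are saved under pics/ and viewed, at most 10 in all, crops included, and the job is handed in when it is done.

```bash
mkdir -p pics
cat > h.py <<'E'
from bench import *
import numpy as np, cv2
from scipy.spatial.transform import Rotation as R
def cam(name):
    c=calibration(name)
    if name=="wrist":
        T=np.eye(4);T[:3,:3]=R.from_rotvec(get_eef_rot()).as_matrix();T[:3,3]=get_tcp_pos()
        W=T@np.array(c["T_tool_cam"])
    else: W=np.array(c["world_from_camera"])
    K=np.array([[c["fx"],0,c["cx"]],[0,c["fy"],c["cy"]],[0,0,1.]])
    return K,np.array(c["D"],float),W
def rays(C,px):
    K,D,W=C
    u=cv2.undistortPoints(np.array(px,float).reshape(-1,1,2),K,D).reshape(-1,2)
    d=np.c_[u[:,0],-u[:,1],-np.ones(len(u))]
    return W[:3,3],d@W[:3,:3].T
def onz(C,px,z):
    o,d=rays(C,px); return o+d*((z-o[2])/d[:,2])[:,None]
def dep(C,px,dd):
    o,d=rays(C,px); return o+d*np.array([dd[int(v),int(u)] for u,v in px])[:,None]
def proj(C,P):
    K,D,W=C
    p=(np.array(P,float).reshape(-1,3)-W[:3,3])@W[:3,:3]
    return cv2.projectPoints(p*[1,-1,-1],np.zeros(3),np.zeros(3),K,D)[0].reshape(-1,2)
def save(n,im): cv2.imwrite("pics/"+n+".png",np.ascontiguousarray(im[:,:,::-1]))
def shot(name,fn=None):
    C=cam(name); im,d=capture(name); im=np.array(im);d=np.array(d)
    if fn: save(fn,im)
    return C,im,d
E
python3 - <<'E'
from h import *
for n in("top","scene"):
    C,im,d=shot(n,n+"0"); np.savez(n+"0",im=im,d=d); print(n,C[0].round(1).tolist(),C[1],C[2].round(3).tolist(),(d>0).mean())
print(get_eef_rot(),get_clock(),get_force())
E
```

```text
top [[518.2, 0.0, 320.3], [0.0, 518.2, 199.5], [0.0, 0.0, 1.0]] [-0.04103649  0.          0.          0.          0.        ] [[-0.014, 0.99, -0.14, 0.351], [-1.0, -0.011, 0.02, 0.013], [0.018, 0.14, 0.99, 1.826], [0.0, 0.0, 0.0, 1.0]] 0.9959140625
scene [[361.3, 0.0, 322.8], [0.0, 361.3, 200.6], [0.0, 0.0, 1.0]] [-0.04755555  0.          0.          0.          0.        ] [[-0.784, -0.467, 0.409, 1.005], [0.62, -0.608, 0.496, 0.486], [0.017, 0.643, 0.766, 0.94], [0.0, 0.0, 0.0, 1.0]] 0.99592578125
[-3.88158393e-01 -3.11711818e+00  2.54391838e-03] 0.1 [ 0.19844233  0.07383596 -0.55115319]
```

View pics/top0.png

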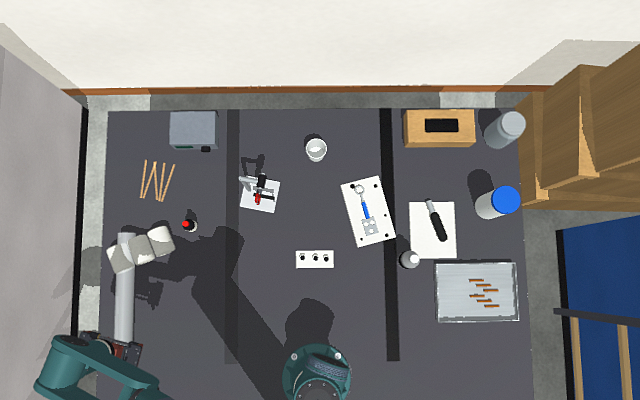

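View pics/scene0.png

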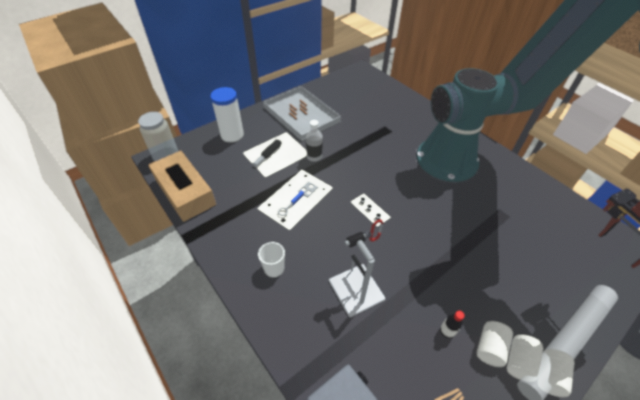

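Top shows the holder at about (365,208), with its eye towards (358,189), and the stand at (260,190) with the red hook near (257,198). In the scene view the holder is at (297,198) and the hook at (375,230). I'll zoom in on the stand and compute the blue and red masks.

Run:
```python
from h import *
t=np.load("top0.npz");s=np.load("scene0.npz")
a=cv2.resize(t["im"][145:220,230:290],None,fx=6,fy=6,interpolation=2)
b=cv2.resize(s["im"][215:325,320:400],None,fx=4.5,fy=4.5,interpolation=2)
h=max(a.shape[0],b.shape[0]);pad=lambda x:cv2.copyMakeBorder(x,0,h-x.shape[0],0,0,0)
save("z1",np.hstack([pad(a),pad(b)])); print(a.shape,b.shape)
C=cam("top");im=t["im"].astype(int)
m=((im[...,2]-im[...,0]>60)); m[:, :335]=0;m[:,400:]=0;m[:170]=0;m[250:]=0
ys,xs=np.nonzero(m);P=onz(C,np.c_[xs,ys],0.02)
c=P.mean(0);u=np.linalg.svd(P-c)[2][0];q=(P-c)@u
print("blue",len(xs),xs.mean(),ys.mean(),c,u,q.min(),q.max())
for nm,D in(("top",t),("scene",s)):
    C=cam(nm);im=D["im"].astype(int)
    m=(im[...,0]-im[...,1]>50)&(im[...,0]-im[...,2]>50)
    n,l,st,ce=cv2.connectedComponentsWithStats(m.astype(np.uint8))
    for i in range(1,n):
        if st[i,4]>8 and 150<ce[i,1]<330 and 150<ce[i,0]<480:
            p=[(x,y) for y,x in np.argwhere(l==i)]
            w=dep(C,p,D["d"]);print(nm,st[i],ce[i],np.median(w,0),w.min(0),w.max(0))
```

```text
(450, 360, 3) (495, 360, 3)
blue 70 365.24285714285713 210.02857142857144 [ 0.56760167 -0.18117451  0.02      ] [-0.96684622 -0.25535934 -0.        ] -0.030403901353114594 0.028730664696594386
top [255 193   6  12  48] [257.33333333 198.29166667] [0.58337379 0.17588826 0.25488634] [0.56684399 0.16936971 0.01112833] [0.60888682 0.19991341 0.27570788]
top [182 220   7   7  37] [185.13513514 223.2972973 ] [0.52021164 0.42869038 0.10822907] [0.51062829 0.41981799 0.07571892] [0.53410661 0.43936529 0.11878867]
top [470 280  14   2  15] [476.06666667 280.06666667] [ 0.31732925 -0.56315197  0.01095898] [ 0.31422507 -0.59011707  0.00275119] [ 0.31777401 -0.54321579  0.01834822]
top [470 295  14   2  20] [477.65 295.7 ] [ 0.26253988 -0.56818362  0.01145968] [ 0.26139731 -0.58845732  0.00441678] [ 0.26575259 -0.54014208  0.02212001]
scene [373 219   9   8  20] [377.1 221.6] [0.58549171 0.17756023 0.26930336] [0.57500385 0.17506065 0.26103886] [0.59841793 0.18159679 0.27154137]
scene [371 233   9   8  21] [374.76190476 237.57142857] [0.58407167 0.1790126  0.19821624] [0.57312986 0.17372315 0.19147734] [0.59743519 0.18279607 0.21397246]
scene [454 310  11  11  92] [458.98913043 315.15217391] [0.52327843 0.42984208 0.10663007] [ 0.44372944  0.41008395 -0.00433945] [0.53236794 0.44079227 0.1122504 ]
```

View pics/z1.png

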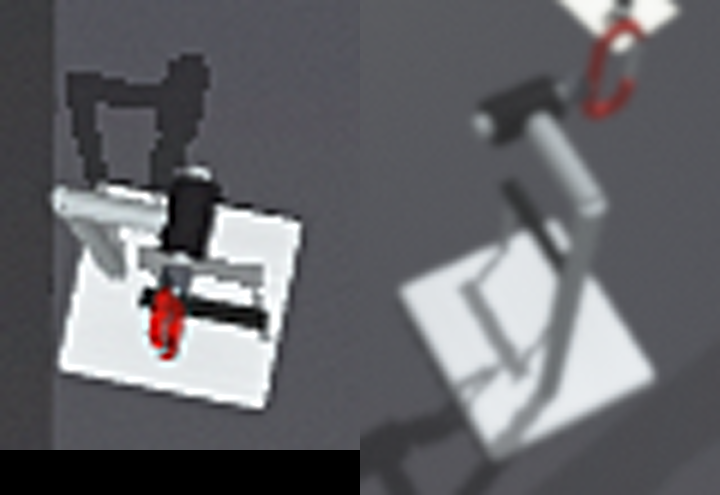

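The zoomed crop shows three plate corners in the top view (crop pixels (60,370), (265,408), (302,218)). The hook opens towards the robot, so stand x is roughly world +x. Next I'll compute the stand frame, then move to a close look at the hook and the holder.

```bash
cat >> h.py <<'E'
def down(a,s=-1):   # tool x = s*a, z down
    x=s*np.array([a[0],a[1],0])/np.hypot(a[0],a[1]); z=np.array([0,0,-1.])
    return R.from_matrix(np.c_[x,np.cross(z,x),z]).as_rotvec()
def eul(th): return np.array([np.cos(th),np.sin(th)])
E
python3 - <<'E'
from h import *
px=np.array([[60,370],[265,408],[302,218]])/6+[230,145]-0.4
C=cam("top");P=onz(C,px,0.012)[:,:2];print(P,np.linalg.norm(P[1]-P[0]),np.linalg.norm(P[2]-P[1]))
Q=np.array([[.01,.088],[.01,-.038],[.125,-.038]])
A=Q-Q.mean(0);B=P-P.mean(0)
th=np.arctan2((A[:,0]*B[:,1]-A[:,1]*B[:,0]).sum(),(A*B).sum())
M=np.array([[np.cos(th),-np.sin(th)],[np.sin(th),np.cos(th)]]);o=P.mean(0)-M@Q.mean(0)
print("stand",o,th,"res",(Q@M.T+o-P)*1e3)
np.save("stand",[*o,th])
print(np.array(calibration("wrist")["T_tool_cam"]).round(3).tolist())
a=eul(th)
for s in(-1,1):
  print(s,solve_ik([0.568,-.181,.005],down([.967,.255],s)),solve_ik([*(o-.085*a),.21],down(a,s)))
p=get_tcp_pos();line_to([p[0],p[1],.40],velocity=.3)
q=o-0.02*a
move_ptp([q[0]-0.03,q[1],.46],down(a,-1))
C,im,d=shot("wrist","w1");np.savez("w1",im=im,d=d,K=C[0],D=C[1],W=C[2]);print(C[2].round(3).tolist(),C[0][0,0],get_clock(),get_qpos())
E
```

```text
[[0.58716824 0.26103049]
 [0.56328491 0.1407443 ]
 [0.67620668 0.11869045]] 0.12263433034579144 0.11505519456769096
stand [0.56065574 0.17857705] -0.18768742633650054 res [[-0.26842431  2.13526839]
 [ 0.10488979 -1.36578324]
 [ 0.16353452 -0.76948515]]
[[0.001, 0.96, 0.279, 0.077], [1.0, -0.001, -0.0, 0.0], [-0.0, 0.279, -0.96, -0.162], [0.0, 0.0, 0.0, 1.0]]
-1 [-4.24324139e-01  6.16289466e-01  1.70941463e+00 -4.44089210e-16
  8.15888556e-01 -2.25295314e+00] [ 2.52828472e-01  2.50034914e-01  1.70694027e+00 -4.44089210e-16
  1.18461747e+00 -1.13028043e+00]
1 [-4.24324139e-01  6.16289466e-01  1.70941463e+00 -4.44089210e-16
  8.15888556e-01  8.88639516e-01] [ 2.52828472e-01  2.50034914e-01  1.70694027e+00 -4.44089210e-16
  1.18461747e+00  2.01131223e+00]
[[0.184, -0.944, -0.274, 0.435], [0.983, 0.177, 0.051, 0.198], [0.0, -0.279, 0.96, 0.622], [0.0, 0.0, 0.0, 1.0]] 345.54199184584945 2.85 [ 2.16839100e-01  1.50020501e-01  1.23360006e+00  3.08798973e-04
  1.75825069e+00 -1.16751528e+00]
```

View pics/w1.png

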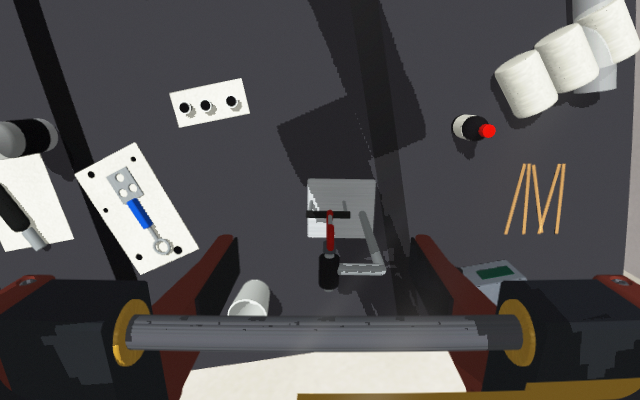

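The wrist view shows the stand's plate (corners about (307,178), (376,180), (307,238)), the red hook at (330,235), and the holder with its handle at (139,213) and eye at (163,246). From it I'll work out the plate corners, the red depth points in the stand frame, and the holder pose.

Run:
```python
from h import *
z=np.load("w1.npz");im=z["im"].astype(int);d=z["d"];C=(z["K"],z["D"],z["W"])
# plate edges: gray threshold transitions, subpixel-ish line fits
g=cv2.cvtColor(z["im"],cv2.COLOR_RGB2GRAY).astype(float)
def edge(vals,axis):  # position of steepest change
    k=np.abs(np.diff(vals)); i=k.argmax(); return i+.5
top=np.array([(x,170+edge(g[170:190,x],0)) for x in range(312,372,2)])
left=np.array([(300+edge(g[y,300:314],0),y) for y in range(184,234,2)])
right=np.array([(368+edge(g[y,368:384],0),y) for y in range(184,230,2)])
bot=np.array([(x,230+edge(g[230:246,x],0)) for x in range(309,319)])
def fit(p):
    P=onz(C,p,.012)[:,:2]
    c=np.median(P,0)
    for _ in range(3):
        u=np.linalg.svd(P-P.mean(0))[2][0];n=np.array([-u[1],u[0]]);r=(P-P.mean(0))@n
        P=P[np.abs(r)<max(2*r.std(),4e-4)]
    return P.mean(0),u,r.std()
F={k:fit(v) for k,v in dict(top=top,left=left,right=right,bot=bot).items()}
for k,(c,u,r) in F.items(): print(k,c.round(4),np.degrees(np.arctan(u[1]/u[0])).round(2),r.round(5))
dirs=[np.arctan(F[k][1][1]/F[k][1][0]) for k in("left","right")]
t=F["top"][1];dt=np.arctan(-t[0]/t[1])
th=np.mean([*dirs,dt]);a=eul(th);n=np.array([-a[1],a[0]])
ox=F["top"][0]@a-.01; yl=F["left"][0]@n; yr=F["right"][0]@n
print("widths y",yr-yl,"x",F["bot"][0]@a-F["top"][0]@a)
oy=(yl+yr)/2-.025
o=ox*a+oy*n; print("stand",o,th); np.save("stand",[*o,th])
# red
m=(im[...,0]-im[...,1]>50)&(im[...,0]-im[...,2]>50);m[:,:310]=0;m[:,350:]=0;m[:200]=0;m[280:]=0
p=[(x,y) for y,x in np.argwhere(m)];w=dep(C,p,d)
S=np.c_[(w[:,:2]-o)@a,(w[:,:2]-o)@n,w[:,2]]
print(len(p));
for q,s in sorted(zip(p,S),key=lambda t:t[0][1])[::3]: print(q,(s*1e3).round(0))
# holder
m=(im[...,2]-im[...,0]>60);m[:,:100]=0;m[:,180:]=0;m[:170]=0;m[260:]=0
ys,xs=np.nonzero(m);w=dep(C,np.c_[xs,ys],d);P=w[w[:,2]>.015]
print("blue",len(P),P.mean(0),P[:,2].max());c=(P.min(0)+P.max(0))/2
u=np.linalg.svd(P[:,:2]-P[:,:2].mean(0))[2][0];u*=np.sign(u[0]);q=(P[:,:2]-P[:,:2].mean(0))@u
print(u,np.arctan2(u[1],u[0]),q.min(),q.max(),P[:,:2].mean(0)+u*(q.min()+q.max())/2)
e=onz(C,[[163,246]],.010);print("eye~",e)
cv2.imwrite("pics/w1z.png",cv2.resize(z["im"][160:265,90:350,::-1],None,fx=3,fy=3,interpolation=2))
```

```text
top [0.5765 0.2069] 79.4 0.0
left [0.6199 0.1311] -12.19 0.00106
right [0.6386 0.2542] -11.87 0.00054
bot [0.6786 0.1326] 71.51 0.00056
widths y 0.12436486797421414 x 0.1149771650344461
stand [0.56100725 0.18109605] -0.2016634314297091
217
(np.int64(328), np.int64(210)) [  7.  -1. 207.]
(np.int64(331), np.int64(210)) [  7.   3. 206.]
(np.int64(329), np.int64(211)) [  7.   0. 211.]
(np.int64(327), np.int64(212)) [  9.  -2. 210.]
(np.int64(330), np.int64(212)) [  8.   1. 214.]
(np.int64(327), np.int64(213)) [  9.  -2. 214.]
(np.int64(330), np.int64(213)) [  9.   1. 213.]
(np.int64(327), np.int64(214)) [ 10.  -2. 214.]
(np.int64(330), np.int64(214)) [  9.   1. 216.]
(np.int64(327), np.int64(215)) [ 12.  -2. 212.]
(np.int64(327), np.int64(217)) [ 19.  -2. 199.]
(np.int64(327), np.int64(220)) [ 24.  -2. 197.]
(np.int64(327), np.int64(223)) [ 28.  -2. 198.]
(np.int64(329), np.int64(224)) [  7.  -1. 258.]
(np.int64(327), np.int64(225)) [ 30.  -2. 200.]
(np.int64(330), np.int64(225)) [  8.   0. 260.]
(np.int64(327), np.int64(226)) [  9.  -3. 259.]
(np.int64(330), np.int64(226)) [  8.   0. 26
[... 2165 characters left out ...]
np.int64(328), np.int64(246)) [ 28.  -2. 271.]
(np.int64(331), np.int64(246)) [ 28.   2. 271.]
(np.int64(327), np.int64(247)) [ 30.  -3. 270.]
(np.int64(330), np.int64(247)) [ 29.   1. 271.]
(np.int64(333), np.int64(247)) [ 30.   4. 269.]
(np.int64(329), np.int64(248)) [ 31.  -0. 271.]
(np.int64(332), np.int64(248)) [ 31.   3. 270.]
(np.int64(329), np.int64(249)) [ 33.  -0. 269.]
(np.int64(332), np.int64(249)) [ 33.   3. 269.]
(np.int64(331), np.int64(250)) [ 34.   2. 269.]
blue 268 [ 0.56854639 -0.17727106  0.02330856] 0.622241685352216
[ 0.39174651 -0.92007319] -1.168267265877707 -0.3974280646798731 0.013181053050127229 [ 0.49328267 -0.00050337]
eye~ [[ 0.64435768 -0.15883295  0.01      ]]
```

View pics/w1z.png

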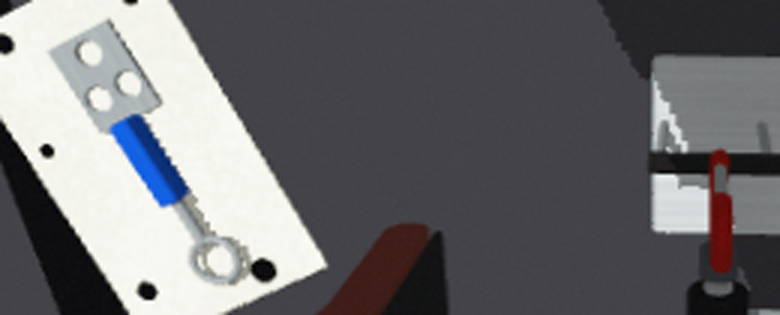

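The close-up shows the holder with its eye at about (163,247) and the red hook's nose at about (330,211). In the stand frame the nose front is at x≈7, so the shift is about +10 mm, and y≈0.5. Next is one close look at the holder, then the grasp.

Run:
```python
from h import *
h=np.array([.568,-.179]);a=eul(.258)
q=h-.03*a
move_ptp([q[0],q[1],.24],down(a))
C,im,d=shot("wrist","w2");im=im.astype(int)
m=((im[...,2]-im[...,0]>50)&(d>.2)).astype(np.uint8)
n,l,st,ce=cv2.connectedComponentsWithStats(m);i=1+st[1:,4].argmax();print(st[i])
ys,xs=np.nonzero(l==i);w=dep(C,np.c_[xs,ys],d);k=np.abs(w[:,2]-np.percentile(w[:,2],60))<.003
P=w[k];print("z",np.median(P[:,2]),len(P))
r=cv2.minAreaRect((P[:,:2]*1e4).astype(np.float32));print("rect",np.array(r[0])/1e4,np.array(r[1])/1e4,r[2])
u=np.linalg.svd(P[:,:2]-P[:,:2].mean(0))[2][0];u*=np.sign(u[0]);print("yaw",np.arctan2(u[1],u[0]),P.mean(0))
c=np.array(r[0])/1e4
# predicted eye drawn
v=im.astype(np.uint8).copy()
for s in(-.088,0,.075): 
    p=proj(C,[*(c+s*u),.01 if s>0 else .004 if s<0 else .02])[0];print(s,p);cv2.circle(v,tuple(int(t) for t in p),2,(255,0,255),-1)
save("w2m",v);print(get_clock())
np.save("holder",[*c,np.arctan2(u[1],u[0])])
```

```text
[315 169  12  53 622]
z 0.021981082807982444 584
rect [ 0.5701542  -0.18084846] [0.05941663 0.01289099] 14.493432998657227
yaw 0.25783995981699753 [ 0.56981211 -0.18109112  0.02191896]
-0.088 [320.67775448 117.44175249]
0 [320.59471676 196.42079952]
0.075 [320.70339425 252.39411525]
4.4833
```

View pics/w2m.png

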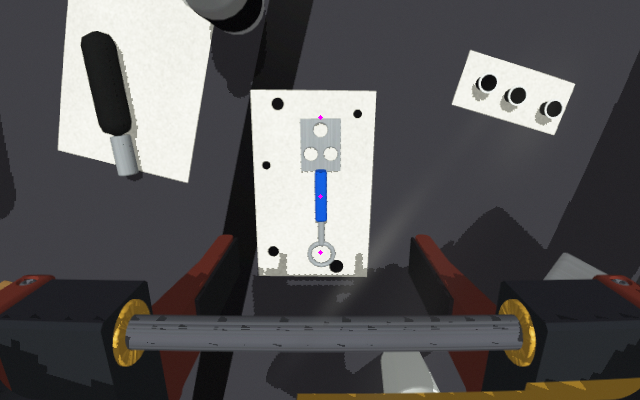

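The markers land on the holder's plate edge, handle and eye (320,252), so the pose is good. Now I'll grasp, lift, move to the pre-push pose and check.

Run:
```python
from h import *
x,y,t=np.load("holder.npy");a=eul(t)
move_ptp([x,y,.08],down(a)); line_to([x,y,.006],velocity=.08)
f=grip(0.0);print("w",get_width(),get_grasp_force(),get_tcp_pos())
line_to([x,y,.15],velocity=.2);line_to([x,y,.3],velocity=.3)
*o,th=np.load("stand.npy");s=eul(th);n=np.array([-s[1],s[0]])
ex=-.045; p=np.array(o)+s*(ex-.075)+n*.0005
np.save("p0",[*p,.227-.0052])
move_ptp([*p,.2218],down(s))
print(get_width(),get_tcp_pos(),get_force(),get_clock())
C,im,d=shot("wrist","w3")
Cs,sm,sd=shot("scene");Ct,tm,td=shot("top")
np.savez("w3",im=im,d=d,K=C[0],D=C[1],W=C[2])
A=cv2.resize(im[150:400,180:460],(448,400));e=proj(Cs,[*(p+.1*s),.22])[0].astype(int)
B=cv2.resize(sm[e[1]-50:e[1]+50,e[0]-43:e[0]+43],(344,400),interpolation=2)
save("z3",np.hstack([A,B]));print(e)
```

```text
w 0.013598719277859493 29.999662041664124 [ 0.57015979 -0.18086678  0.00598065]
0.013883923325536389 [0.44404683 0.20514305 0.22157071] [ 0.36926489  0.67673018 -1.03937608] 10.425
[389 226]
```

View pics/z3.png

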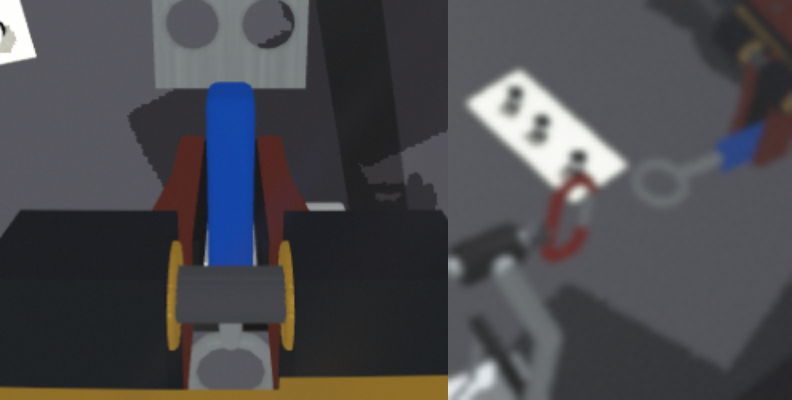

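The left panel shows the handle held straight between the fingers, and the right panel shows the eye (660,183) level in front of the hook (570,215). Now I'll push gently with a force threshold.

Run:
```python
from h import *
p=np.load("p0.npy");*o,th=np.load("stand.npy");s=np.array([*eul(th),0])
p[2]=.2218
line_to(p+.020*s,velocity=.06); pause(.2); f0=np.array(get_force())
hit=line_to(p+.068*s,velocity=.012,threshold=6.3)
f=np.array(get_force())-f0; q=np.array(get_tcp_pos())
print(hit,f,"fx",f@s,"travel",(q-p)@s,get_width(),get_clock())
C,im,d=shot("scene");C2,t,_=shot("top")
e=proj(C,[*(q+.09*s)[:2],.22])[0].astype(int);g=proj(C2,[*(q+.09*s)[:2],.22])[0].astype(int)
save("z4",np.hstack([cv2.resize(im[e[1]-40:e[1]+40,e[0]-40:e[0]+40],(400,400),interpolation=2),cv2.resize(t[g[1]-30:g[1]+30,g[0]-30:g[0]+30],(400,400),interpolation=2)]))
```

```text
True [-2.35353123  1.88385365 -0.79183535] fx -2.683170951050691 travel 0.05036534808090392 0.013813546848393534 13.7833
```

View pics/z4.png

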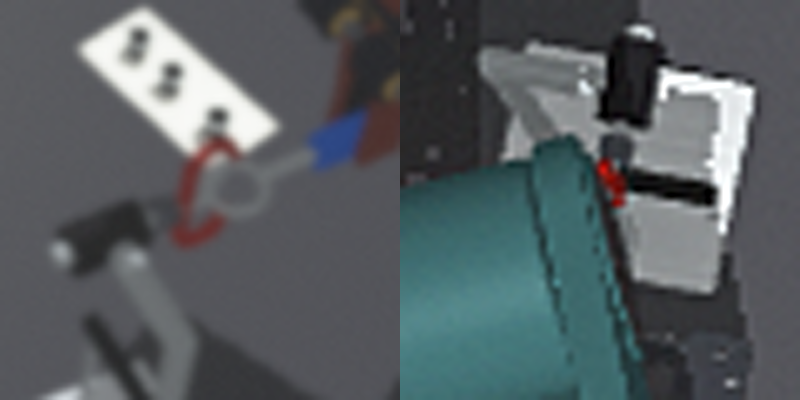

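The eye has entered the hook and its far bar lies inside. Travel was 50.4 mm, which matches the stop predicted for a +10 mm shift. The residual force is low, so I'll read it averaged and creep forward until the stop is certain.

Run:
```python
from h import *
p=np.load("p0.npy");*o,th=np.load("stand.npy");s=np.array([*eul(th),0]);p[2]=.2218
def F(k=8):
    r=[]
    for _ in range(k): r.append(get_force()); pause(.02)
    return np.mean(r,0)
q=np.array(get_tcp_pos());x=(q-p)@s;n=np.array([-s[1],s[0],0])
print(x,F()@s,F()@n,F()[2])
for i in range(5):
    f=F()@s
    if f<-6: break
    x+=.0007; line_to(p+x*s,velocity=.01); g=F(); print(((np.array(get_tcp_pos())-p)@s*1e3).round(2),(g@s).round(2),(g@n).round(2),g[2].round(2))
print(get_clock(),get_width())
```

```text
0.049627183777862814 -3.107659626760264 0.8057043356163893 -2.5513886962303167
50.18 -2.69 -0.93 -3.17
51.05 -2.87 -1.03 -2.91
51.48 -3.86 -0.7 -2.64
51.84 -5.57 -0.42 -2.45
52.23 -6.63 -0.21 -2.27
16.9833 0.013664622914231738
```

The force rises steeply beyond about 51.5 mm, so the gate is at its stop with roughly 6.6 N of push. Now I'll lower into the bend.

Run:
```python
from h import *
*o,th=np.load("stand.npy");s=np.array([*eul(th),0]);n=np.array([-s[1],s[0],0])
q=np.array(get_tcp_pos())
for dz in(.006,.012,.018,.0235):
    t=q-[0,0,dz]; hit=line_to(t,velocity=.02,threshold=5)
    pause(.1);f=np.mean([get_force() for _ in range(3)],0);r=np.array(get_tcp_pos())-q
    print(dz,hit,"F",(f@s).round(2),(f@n).round(2),f[2].round(2),"d",(r@s*1e3).round(2),(r[2]*1e3).round(2))
    if hit and f[2]>4: break
q=np.array(get_tcp_pos())
C,im,d=shot("scene")
e=proj(C,[*(q+.09*s)[:2],.21])[0].astype(int)
save("z5",cv2.resize(im[e[1]-30:e[1]+30,e[0]-30:e[0]+30],(480,480),interpolation=2));print(get_clock(),get_width())
```

```text
0.006 False F -1.99 1.31 -3.46 d 0.43 -5.93
0.012 False F 0.86 0.35 -1.08 d 0.6 -11.67
0.018 False F 0.44 -0.27 -1.97 d 0.03 -18.0
0.0235 False F 0.11 0.21 -1.97 d 0.06 -23.46
19.225 0.013804972718897133
```

View pics/z5.png

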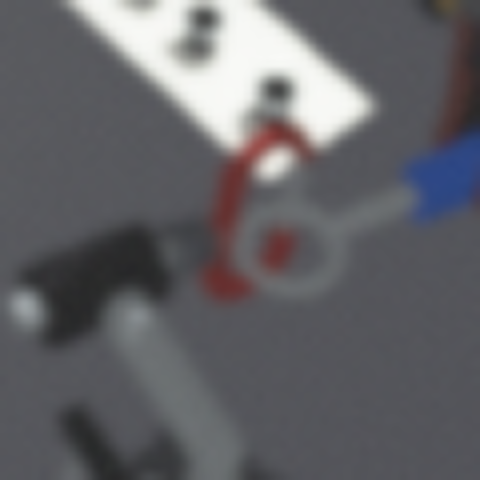

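The red nose shows inside the ring, and the push force fell to zero once the bar was below the gate's end. So the gate has shut, and I can release.

Run:
```python
from h import *
*o,th=np.load("stand.npy");s=np.array([*eul(th),0])
grip(.07); pause(1.5)
q=np.array(get_tcp_pos());line_to(q-.06*s+[0,0,.02],velocity=.1)
line_to(q-.10*s+[0,0,.15],velocity=.2);pause(4)
def crop(nm,w,P):
    C,im,d=shot(nm);e=proj(C,P)[0].astype(int)
    return cv2.resize(im[e[1]-w:e[1]+w,e[0]-w:e[0]+w],(390,390),interpolation=2),im
P=[*(q+.09*s)[:2],.15]
a,i1=crop("scene",45,P);b,_=crop("top",110,P);pause(1);c,i2=crop("scene",45,P)
print("diff",np.abs(a.astype(int)-c).mean(),np.abs(a.astype(int)-c).max(),get_clock(),get_force())
save("z6",np.hstack([a,b]))
```

```text
diff 0.6377821608590839 4 28.475 [0.36446995 0.05519456 1.12377665]
```

View pics/z6.png

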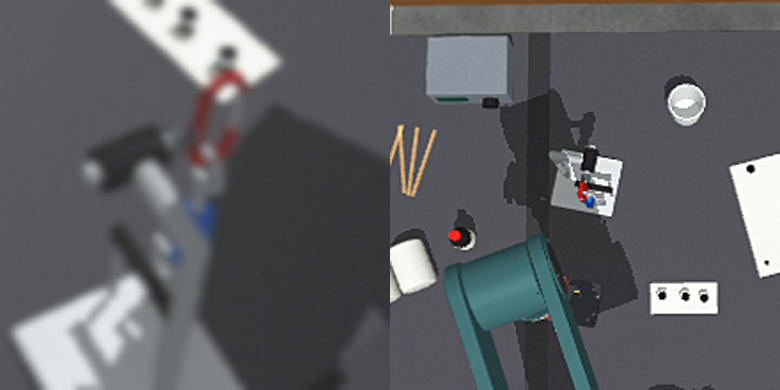

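The holder hangs from the hook's bend with the gate closed above it. It is still (images 1 s apart differ only by noise), the robot is clear and the bystanders are in place.

```bash
python3 -c "
from bench import *
print(close_job())"
```

```text
the job is handed in; nothing more can be done
None
```

The holder hangs still from the snap hook with the gate shut through its eye; the push peaked at about 6–7 N, the other objects look undisturbed, and the job was handed in at about 28 s.

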